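# Fold the egg-timer arm back and knock its locking bolt home

### The job

Fold the iron swing arm back along the window and lock it there: press the release lever so that the bolt springs up, swing the arm to its far stop with the egg timer still standing on its tip, then knock the bolt down with a smart blow from the face of the mallet, held by its handle, until it latches. The mallet's handle is tucked under the riser shelf, so it has to be drawn out by the head, stood down and taken again by the handle. Leave the mallet on the sill at the end, and do not disturb the jars, the crock lid or the honey dipper.

Things in the scene. Friction and masses are not known exactly. Their poses are not given: they have to be found in the camera images.
- bracket: Black cast-iron bracket on the white window rail, fixed. Origin: on the sill, on the arm's vertical pivot axis; z up, -x away from the window, +y along the window to the robot's left. Rail 92 mm high, near face 85 mm to +x of the pivot. A quadrant (57 to 93 mm from the pivot, top 90 mm up) with a bolt hole at each end lies under the arm's sweep. Pivot hub (radius 26 mm) and nut reach 134 mm up.
- swing_arm (a joint): Arm angle: 0 (start, locked) = out stop, arm along the bracket's -x; grows clockwise seen from above; 1.571 = far stop, arm along the bracket's +y. The bolt holes lie at the stops: the bolt enters only within 0.04 rad of one. With the bolt up the arm turns against 2 to 3 N at bar_mid and stays where left. Flat bar 34 mm wide, 100 to 112 mm above the sill, free from 110 to 215 mm from the pivot.
- bar_mid (a point): Point on the centre line of the arm's top face, 160 mm from the pivot axis: a free place to push the bar's side edge.
- bar_tip (a point): Centre of the top face of the arm's flat round tip (96 mm across), 270 mm from the pivot axis, 112 mm above the sill. The timer stands loose here.
- bolt (a joint): Travel of the sprung bolt, which sits on the arm 75 mm from the pivot: 0 = up, free; 0.0195 = down, latched (start); 0.0215 = on its stop. Spring: 6 N at the top, 10 N at the bottom, pushing up; the catch adds a few N near the end. Drive it 20 mm or more: it then rises to 0.0195 and stays; less, and it springs back up. A blow: the mallet moves over 0.06 m/s as it drives it.
- bolt_head: Steel mushroom head of the bolt, a disc 42 mm across and 15 mm thick, moving with the bolt. Its origin is not at the disc: use bolt_top.
- bolt_top (a point): Centre of the flat top of the bolt head, where the mallet strikes: 195 mm above the sill with the bolt up, 175 mm when latched.
- lever (a joint): Release lever angle: 0 = at rest (sprung), grows as its tail is pressed down, stop at 0.42. 0.2 to 0.3, about 3 N at the pad, frees the bolt, which jumps up; the lever returns by itself. Iron fork pivoted 12 mm from the bolt axis, 118 mm above the sill; the tail sticks out (bracket's +y with the arm out, +x when folded) to 102 mm from the bolt axis.
- lever_pad (a point): Press point on top of the lever's tail (36 mm wide, 7 mm thick), 82 mm from the bolt axis, 128 mm above the sill at rest; nothing beneath it for 30 mm with the arm out.
- egg_timer: Green enamel hourglass egg timer, 78 mm across, 110 mm high, 0.22 kg, standing loose on the arm's tip; a jerk of the arm rocks or topples it. Origin: centre of its underside; z up.
- riser: Dark wooden riser shelf, fixed: board 150 (x) x 250 (y) x 14 mm, underside 80 and top 94 mm above the sill, on two end boards; open towards -x (under its +x edge hangs a 25 mm strip). Origin: on the sill under its centre. The jars stand on it.
- mallet: Beech mallet standing on a striking face. Origin: centre of that lower face; z up. Head 62 (x) x 56 (y) x 90 mm (z), a face at each end of z. Handle along +x from 31 to 165 mm from the head's centre, 24 mm wide, 28 mm high, axis 45 mm above the face. 0.32 kg. At the start the head's centre is 48 mm in front of the riser's open edge, the handle under the board; only 17 mm of it shows.
- mallet_head (a point): Centre of the mallet's head, 45 mm above the lower face.
- mallet_grip (a point): Point on the handle's axis 98 mm from the head's centre, in the middle of the part to hold (hold within 60 mm along the handle of it).
- jar_a: Clear hexagonal glass jar, 62 mm across flats, 97 mm high with black cap, loose on the riser. Origin: centre of the underside.
- jar_b: The other, same jar.
- crock_lid: Brown stoneware crock lid, 120 mm across, 48 mm high with its knob, loose on the sill. Origin: centre of the underside.
- honey_dipper: Wooden honey dipper, 170 mm long, 34 mm thick, lying loose on the sill along body x. Origin: on the sill, 25 mm from the middle of its ribbed head.
Things that resemble listed ones, but are neither listed nor needed, are in the scene too. There is more than one size of the mallet; the job needs the larger.

How it is judged:
By the outcome, as a careful person would: the job done as asked, in the order asked, and still so for the second after the job is handed in, with the robot touching nothing.
It also fails if it takes over 72 s, if anything falls off the work surface, if the arm or the gripper's body presses on something with over 40 N, if the wrist force passes 120 N, or if a joint passes its speed limit or range.

### The arm

A 6-joint arm with a two-finger parallel gripper is mounted at the origin on the work surface. World frame = base frame: x ahead of the robot, y to its left, z up, the work surface at z = 0. Lengths are in m, angles in rad, forces in N, time in s.
With the tool pointing down it reaches from about 0.275 to 1 m from the base axis. Payload 8.4 kg.
Tool frame: the origin (TCP) lies on the centre line of the jaws, within the pads' length; the fingertips stand 17 mm ahead of it and the grasp point (between the pads) lies 2 mm behind it; z points along the fingers, y is the line along which they close (so a half turn about z gives the same grasp; the last joint's range is limited). The gripper opens to 85 mm and grips with 20 to 120 N. Pads are 22 mm wide; open, the fingers measure 114 mm over their backs; the gripper's body (76 mm by 85 mm) begins 54 mm behind the grasp point. The pads swing forward as they close: fully open they stand 13 mm farther back than shut.
Start: joints at [-1.207, 0.353, 1.633, -0, 1.155, -0.002], TCP at [0.224, -0.584, 0.248] pointing down, gripper open.
Joint ranges: [-2.63, 2.63], [-0.92, 2.1], [0.06, 2.66], [-1.3, 4.44], [0, 2.69], [-3.02, 3.02]. Speed limits (rad/s): [2.22, 2.22, 2.79, 3.14, 3.14, 3.14].

### API

Orientations are given as [roll, pitch, yaw] about the fixed x, y, z axes, in that order (R = Rz(yaw) Ry(pitch) Rx(roll)).
In Python, from plant import * gives the robot as it stands.
- The arm moves only by the tool carry_out, never from a script. Its argument "targets" is a list of rows, each a list of 3 entries, a list of its own where there are three numbers: the shift along the tool's x, y, z in mm, then the turn, a rotation vector about the tool's x, y, z in degrees, then the opening, from -1 (shut) to 1 (fully open). A call has 1 to 20 rows; each row shifts and turns the commanded pose from where the row before left it, along the tool's axes as they then stand; what a row does not reach is not made up. A row lasts 1/8 s, in which the tool goes at most 62.5 mm and 10.7 degrees, less where a joint would pass 70% of its speed; a pose out of reach is approached as far as the arm can. A call is refused whole if a number of a shift passes 62.5 or a number of a turn 10.7, either way. A call with a gripper value outside its range is refused whole. The fingers move at their own pace and stop on an object; the grip force is fixed at half the most. Time passes only in rows, so rows that do not move let the fingers close. It gives the time, the measured TCP pose, the force, the opening and the grip force at its end, in the units of the state.
- state(): the state, without advancing time (a new reading comes with each control period).
- camera(name): name is "side" or "top" or "wrist"; returns the picture (420x560x3 uint8, red, green, blue); there is no depth.
- camera_model(name): a dict with "vfov" (degrees; the focal length in pixels is half the picture's height over the tangent of half this angle, whatever the lens; pixels are square), "cx", "cy" (the principal point, pixels), "k1" (the pictures are not rectified: a ray, as slopes to the right and down, at radius r is drawn at 1 + k1 r^2 times it, then the intrinsics apply), "origin" and "rotation" of the camera in the world. Camera axes: x right, y down, z forward; pixel columns grow to the right and rows downward; lengths in m; the calibration is good to about 2 mm. A picture is of the moment at which its call begins: read the wrist's pose just before it. camera_model takes no time and is no camera call; for the wrist camera it gives the pose at the moment of the call.
- sign_off(): hands the job in; it is judged then, once.
The state is a dict: "t": time; "q": joint angles; "joint_vel": joint speeds; "tau": joint torques, N m; "ee_pos": TCP position; "tool_rot": TCP orientation; "contact_force": force on the tool from outside, world axes, zero at the start; "ft_torque": the same for the moment, N m; "opening": opening from 0.0 (shut) to 1.0 (fully open); "grip_force": force on a finger pad.
Only numpy, scipy, OpenCV 4.12 (cv2) and the standard library are available. Lean on these libraries where they do the work, as an engineer would, in place of code of your own. Each camera call takes 0.05 s, during which the arm holds its last target. There are 200 camera calls.

## Working session

There is one attempt and no reset: what is moved stays moved. The work goes in short steps, Python scripts to look and compute and a tool call to move; the robot and the scene stay as the last step left them, time stands still between calls to the robot, and variables do not carry over. Pictures are saved under pics/ and viewed, at most 12 in all, crops included, and the job is handed in when it is done.

Besides the shell and the picture viewer there is one more tool, called after "Call:" as a command line: name --argument value ..., lists and objects as JSON in quotes. carry_out: Moves the arm, as the interface text tells. Its arguments: {"type":"object","properties":{"targets":{"type":"array"}},"required":["targets"]}

```bash
mkdir -p pics
python3 - <<'E'
from plant import *
import cv2,json
for n in("top","side"):
    cv2.imwrite(f"pics/{n}0.png",cv2.cvtColor(camera(n),cv2.COLOR_RGB2BGR))
    m=camera_model(n);print(n,m)
s=state();print(s)
E
```

```text
top {'vfov': 48.40342533192106, 'cx': 279.0749149379981, 'cy': 203.94272893534426, 'k1': -0.1390076463488517, 'origin': array([ 0.33856194, -0.02671573,  1.25842585]), 'rotation': array([-3.06282207,  0.00405716, -1.55164822])}
side {'vfov': 54.93971712905112, 'cx': 274.75107331296533, 'cy': 209.18250369681408, 'k1': -0.049359071474138316, 'origin': array([0.35647074, 0.76846737, 0.89889876]), 'rotation': array([-2.34323873e+00, -2.96446771e-03, -3.00381358e+00])}
{'t': 0.1, 'q': array([-1.20738965e+00,  3.53615660e-01,  1.63403297e+00,  2.38878636e-07,
        1.15520963e+00, -2.41430208e-03]), 'joint_vel': array([ 8.52858220e-04, -3.78188997e-04, -1.20545800e-03,  3.57010508e-04,
        9.79988809e-05,  1.58398290e-04]), 'tau': array([-5.66991275e-05, -6.06353617e+01, -3.42817998e+01,  9.26753501e-05,
        3.84972387e-03, -5.45737620e-06]), 'ee_pos': array([ 0.22342365, -0.58327742,  0.24762524]), 'tool_rot': array([-3.14032704e+00, -3.27399486e-06,  3.65820881e-01]), 'contact_force': array([ 0.300554  , -0.58917134, -0.06206125]), 'ft_torque': array([-0.01874648,  0.00280059, -0.02153123]), 'grip_force': 0.0, 'opening': 0.9983414200058638}
```

View pics/top0.png

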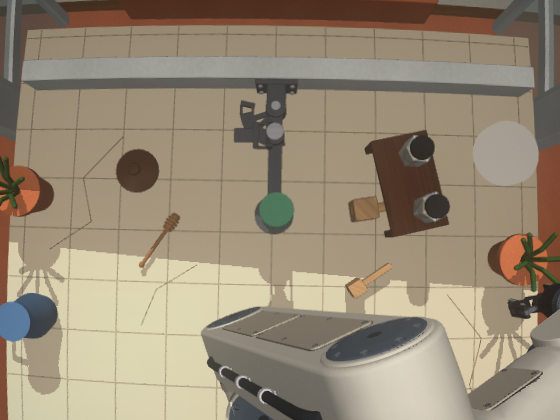

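View pics/side0.png

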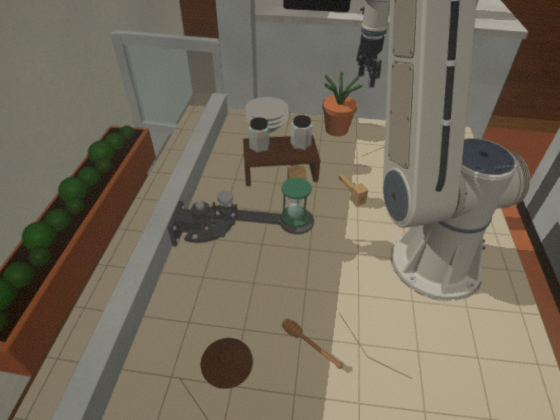

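The top view shows the bolt head at (275,131), the nut at (276,105), the timer at (275,212), the lever tail at about (240,134) and the large mallet's head at (365,208), left of the riser. The small mallet is at (370,280). The side view agrees.

```bash
cat > h.py <<'E'
import numpy as np,cv2
from scipy.spatial.transform import Rotation as R
from plant import *
def K(m):
    f=210/np.tan(np.radians(m["vfov"]/2));return f
def ray(m,p):
    f=K(m);d=np.array([(p[0]-m["cx"])/f,(p[1]-m["cy"])/f]);u=d.copy()
    for _ in range(20):u=d/(1+m["k1"]*(u@u))
    return R.from_euler("xyz",m["rotation"]).apply([u[0],u[1],1])
def onz(m,p,z):
    d=ray(m,p);o=np.array(m["origin"]);return o+d*(z-o[2])/d[2]
def proj(m,P):
    c=R.from_euler("xyz",m["rotation"]).inv().apply(np.array(P)-m["origin"]);u=c[:2]/c[2];u=u*(1+m["k1"]*(u@u))
    return u*K(m)+[m["cx"],m["cy"]]
def cross(m1,p1,m2,p2):
    d1,d2=ray(m1,p1),ray(m2,p2);o1,o2=np.array(m1["origin"]),np.array(m2["origin"])
    s=np.linalg.lstsq(np.c_[d1,-d2],o2-o1,rcond=None)[0]
    a,b=o1+s[0]*d1,o2+s[1]*d2;return (a+b)/2,np.linalg.norm(a-b)
def rel(P,yaw=None):
    pass
E
python3 - <<'E'
from h import *
im=cv2.imread("pics/top0.png")
def crop(x0,y0,w,h,s):return cv2.resize(im[y0:y0+h,x0:x0+w],None,fx=s,fy=s,interpolation=cv2.INTER_CUBIC)
a=crop(225,75,80,165,3.6)[:594]; b=crop(340,120,120,145,4.1)[:594]
H=594;c=np.zeros((H,800,3),np.uint8);c[:a.shape[0],:a.shape[1]]=a;c[:b.shape[0],300:300+b.shape[1]]=b
cv2.imwrite("pics/crop0.png",c);print(a.shape,b.shape)
m=camera_model("top")
g=im.astype(int)
hsv=cv2.cvtColor(im,cv2.COLOR_BGR2HSV)
mask=cv2.inRange(hsv,(60,90,40),(90,255,255));mask[:,:250]=0;mask[:,300:]=0
cs=max(cv2.findContours(mask,0,2)[0],key=cv2.contourArea);(c0,r)=cv2.minEnclosingCircle(cs);print("timer",c0,r,onz(m,c0,.222))
E
```

```text
(594, 288, 3) (594, 492, 3)
timer (280.0, 200.0) 9.999999747378752e-05 [ 0.42911969 -0.02283597  0.222     ]
```

View pics/crop0.png

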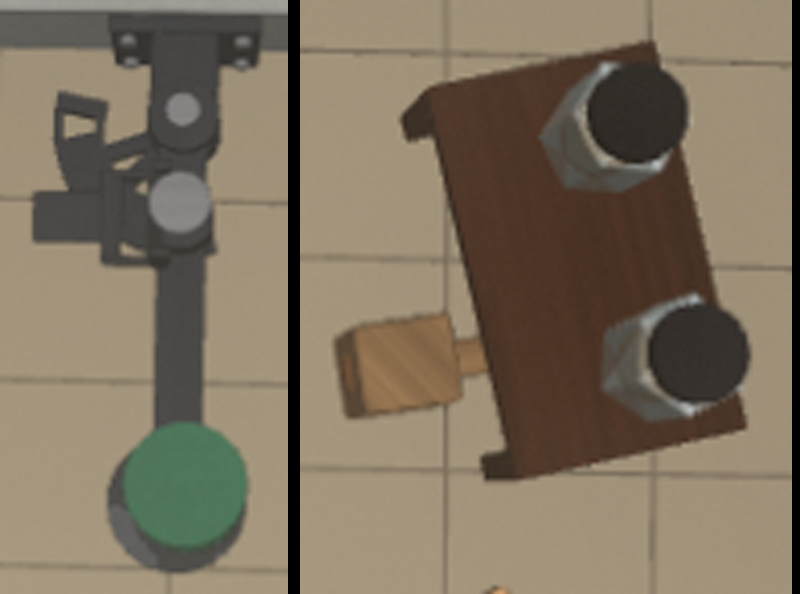

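The crop gives the nut at (275.8,105), the bolt top at (275,131.1), the lever tail's end at (234.2,135.3) and the timer top at (276.4,209.7). The mallet's top face has its centre near (366.6,209), and the riser's corners are clear.

Run:
```python
from h import *
m=camera_model("top");np.set_printoptions(precision=4,suppress=True)
A=lambda x,y:(225+x/3.6-.36,75+y/3.6-.36)
B=lambda x,y:(340+(x-300)/4.1-.38,120+y/4.1-.38)
for n,p,z in [("nut",A(183,108),.134),("bolt",A(180,202),.175),("tailL",A(33,217),.128),("tail far",A(33,192),.128),("tail near",A(33,242),.128),("timer",A(185,485),.222),("barL",A(155,330),.112),("barR",A(204,330),.112),
 ("mTL",B(357,328),.09),("mTR",B(448,315),.09),("mBR",B(462,400),.09),("mBL",B(367,416),.09),("hU",B(470,338),.059),("hD",B(474,375),.059),
 ("rTL",B(435,88),.094),("rTR",B(655,42),.094),("rBR",B(746,428),.094),("rBL",B(520,478),.094),("jarA cap",B(637,112),.191),("jarB cap",B(698,353),.191)]:
    print(n,onz(m,p,z))
r=[onz(m,B(*p),.094) for p in[(435,88),(655,42),(746,428),(520,478)]]
print("riser c",np.mean(r,0),"x dir yaw",[np.degrees(np.arctan2(*(v[1::-1]))) for v in (r[1]-r[0],r[2]-r[3])],"y",[np.degrees(np.arctan2(*(v[1::-1]))) for v in (r[0]-r[3],r[1]-r[2])])
q=[onz(m,B(*p),.09) for p in[(357,328),(448,315),(462,400),(367,416)]]
print("mallet",np.mean(q,0),[np.degrees(np.arctan2(*(v[1::-1]))) for v in (q[1]-q[0],q[2]-q[3])],[np.linalg.norm(v) for v in (q[1]-q[0],q[2]-q[1])])
# top/side check for bolt & nut
ms=camera_model("side")
for P in [onz(m,A(183,108),.134),onz(m,A(180,202),.175),np.mean(q,0)]:print("side px",proj(ms,P))
s=state();print(s["ee_pos"],s["tool_rot"],R.from_euler("xyz",s["tool_rot"]).as_matrix())
```

```text
nut [ 0.6732 -0.0068  0.134 ]
bolt [ 0.5973 -0.0069  0.175 ]
tailL [0.5964 0.0945 0.128 ]
tail far [0.6139 0.0951 0.128 ]
tail near [0.5789 0.094  0.128 ]
timer [ 0.4081 -0.0144  0.222 ]
barL [0.522  0.0097 0.112 ]
barR [ 0.5226 -0.0241  0.112 ]
mTL [ 0.4451 -0.2074  0.09  ]
mTR [ 0.4543 -0.2638  0.09  ]
mBR [ 0.402  -0.2727  0.09  ]
mBL [ 0.3912 -0.214   0.09  ]
hU [ 0.443  -0.2842  0.059 ]
hD [ 0.4196 -0.2868  0.059 ]
rTL [ 0.5953 -0.2551  0.094 ]
rTR [ 0.6288 -0.3954  0.094 ]
rBR [ 0.3874 -0.4506  0.094 ]
rBL [ 0.3546 -0.308   0.094 ]
jarA cap [ 0.5633 -0.3533  0.191 ]
jarB cap [ 0.4255 -0.3874  0.191 ]
riser c [ 0.4916 -0.3523  0.094 ] x dir yaw [np.float64(-76.58193970150354), np.float64(-77.0638769729084)] y [np.float64(12.401859201633176), np.float64(12.891760564455748)]
mallet [ 0.4231 -0.2395  0.09  ] [np.float64(-80.8109951103801), np.float64(-79.55068029940749)] [np.float64(0.057143948438129935), np.float64(0.05299486968719817)]
side px [198.9648 202.3369]
side px [224.5456 193.8873]
side px [296.719  170.3748]
[ 0.2234 -0.5833  0.2476] [-3.1403 -0.      0.3658] [[ 0.9338  0.3577 -0.0004]
 [ 0.3577 -0.9338  0.0012]
 [ 0.     -0.0013 -1.    ]]
```

Call:
carry_out --targets '[[[0, 0, -20], [0, 0, 10.5], -1], [[0, 0, -10], [0, 0, 10.46], -1], [[26.7, -47.4, 0], [0, 0, 0], -1], [[26.7, -47.4, 0], [0, 0, 0], -1], [[26.7, -47.4, 0], [0, 0, 0], -1], [[26.7, -47.4, 0], [0, 0, 0], -1], [[26.7, -47.4, 0], [0, 0, 0], -1], [[26.7, -47.4, 0], [0, 0, 0], -1], [[26.7, -47.4, 0], [0, 0, 0], -1], [[26.7, -47.4, 0], [0, 0, 0], -1], [[26.7, -47.4, 0], [0, 0, 0], -1], [[26.7, -47.4, 0], [0, 0, 0], -1], [[26.7, -47.4, 0], [0, 0, 0], -1], [[26.7, -47.4, 0], [0, 0, 0], -1], [[26.7, -47.4, 0], [0, 0, 0], -1], [[26.7, -47.4, 0], [0, 0, 0], -1], [[0, 0, 0], [0, 0, 0], -1]]'

```text
t: 2.22
ee_pos: [0.5984, 0.083, 0.2776]
tool_rot: [-3.141, 0.0, 0.003]
contact_force: [-1.6, -0.1, 0.1]
opening: 0.002
grip_force: 0.0
```

Call:
carry_out --targets '[[[0, 2, 40], [0, 0, 0], -1], [[0, 0, 40], [0, 0, 0], -1], [[0, 0, 30], [0, 0, 0], -1], [[0, 0, 12], [0, 0, 0], -1], [[0, 0, 5], [0, 0, 0], -1], [[0, 0, 5], [0, 0, 0], -1], [[0, 0, 5], [0, 0, 0], -1], [[0, 0, 5], [0, 0, 0], -1], [[0, 0, 4], [0, 0, 0], -1], [[0, 0, 4], [0, 0, 0], -1], [[0, 0, 0], [0, 0, 0], -1]]'

```text
t: 3.6
ee_pos: [0.5974, 0.0779, 0.128]
tool_rot: [3.141, 0.0, 0.0]
contact_force: [2.3, 0.6, 2.2]
opening: 0.0
grip_force: 1.2
```

Run:
```python
from h import *
cv2.imwrite("pics/s1.png",cv2.cvtColor(camera("side"),cv2.COLOR_RGB2BGR))
cv2.imwrite("pics/t1.png",cv2.cvtColor(camera("top"),cv2.COLOR_RGB2BGR))
a=cv2.resize(cv2.imread("pics/s1.png")[140:260,150:330],None,fx=2.2,fy=2.2);b=cv2.resize(cv2.imread("pics/t1.png")[80:240,190:370],None,fx=2.2,fy=2.2)
c=np.zeros((360,800,3),np.uint8);c[:264,:396]=a;c[:352,400:796]=b;cv2.imwrite("pics/c1.png",c)
```

```text
(no output)
```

View pics/c1.png

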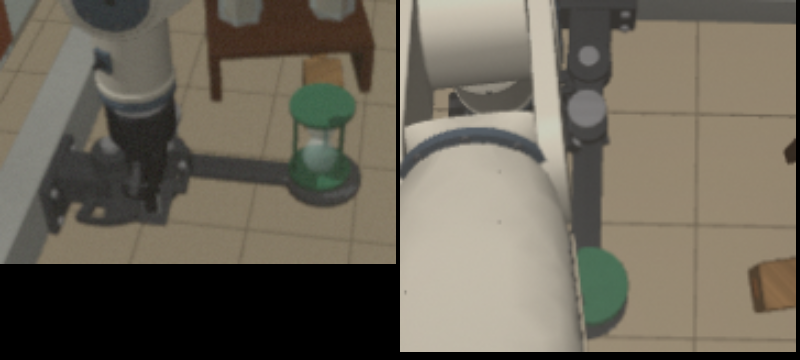

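The bolt head now appears at about (274.5,129.5) in the top view, which matches the bolt being up. The timer is still standing. Next I cross to the arm's other side.

Call:
carry_out --targets '[[[0, 0, -60], [0, 0, 0], -1], [[0, 0, -60], [0, 0, 0], -1], [[-28, 44, -8], [0, 0, 0], -1], [[-28, 45, 0], [0, 0, 0], -1], [[-28, 44, 0], [0, 0, 0], -1], [[0, 0, 0], [0, 0, 0], -1], [[0, 0, 50], [0, 0, 0], -1], [[0, 0, 50], [0, 0, 0], -1], [[0, 0, 40], [0, 0, 0], -1], [[0, 0, 7], [0, 0, 0], -1], [[0, 0, 0], [0, 0, 0], -1]]'

```text
t: 5.08
ee_pos: [0.5138, -0.0548, 0.1097]
tool_rot: [-3.142, 0.0, 0.0]
contact_force: [0.2, 1.2, -0.2]
opening: -0.002
grip_force: 0.0
```

Run:
```python
from h import *
# arc of closed finger centre: offset d from bar centre line, pushing
piv=np.array([.6732,-.0068]);s=state();p=s["ee_pos"][:2].copy();np.set_printoptions(precision=1,suppress=True);print(s["ee_pos"]*1e3)
for th in np.radians([0,6,12,18,24,30,36,42,48,54,60,66,72,78,84,90]):
    u=np.array([-np.cos(th),np.sin(th)]);n=np.array([np.sin(th),np.cos(th)]) # n: motion direction
    d=.017+.0145*abs(n[1])+.011*abs(n[0])
    q=piv+.163*u-n*d
    dd=(q-p)*1e3;p=q;print(round(np.degrees(th)),"tool dx dy",dd*[1,-1],"pos",q*1e3)
```

```text
[513.8 -54.8 109.7]
0 tool dx dy [ -3.6 -16.5] pos [510.2 -38.3]
6 tool dx dy [ -2.5 -16.1] pos [507.7 -22.2]
12 tool dx dy [ -0.9 -16.5] pos [506.8  -5.6]
18 tool dx dy [  0.8 -16.7] pos [507.6  11.1]
24 tool dx dy [  2.6 -16.7] pos [510.2  27.8]
30 tool dx dy [  4.3 -16.6] pos [514.5  44.3]
36 tool dx dy [  6.1 -16.2] pos [520.6  60.5]
42 tool dx dy [  7.9 -15.6] pos [528.6  76.2]
48 tool dx dy [  9.7 -14.8] pos [538.2  91. ]
54 tool dx dy [ 11.3 -13.8] pos [549.5 104.8]
60 tool dx dy [ 12.9 -12.6] pos [562.4 117.5]
66 tool dx dy [ 14.4 -11.2] pos [576.8 128.7]
72 tool dx dy [15.6 -9.6] pos [592.5 138.4]
78 tool dx dy [16.8 -7.9] pos [609.2 146.2]
84 tool dx dy [17.7 -6. ] pos [626.9 152.2]
90 tool dx dy [18.3 -4. ] pos [645.2 156.2]
```

Call:
carry_out --targets '[[[-3, -9, 0], [0, 0, 0], -1], [[-1, -5, 0], [0, 0, 0], -1], [[-1, -4, 0], [0, 0, 0], -1], [[-1, -6, 0], [0, 0, 0], -1], [[-1, -8, 0], [0, 0, 0], -1], [[-0.5, -9, 0], [0, 0, 0], -1], [[0, -10, 0], [0, 0, 0], -1], [[0.5, -10, 0], [0, 0, 0], -1], [[1, -10, 0], [0, 0, 0], -1], [[1.5, -10, 0], [0, 0, 0], -1], [[2, -10, 0], [0, 0, 0], -1], [[3, -10, 0], [0, 0, 0], -1], [[3.5, -9, 0], [0, 0, 0], -1], [[4, -9, 0], [0, 0, 0], -1], [[4, -8, 0], [0, 0, 0], -1], [[3, -5, 0], [0, 0, 0], -1], [[1, -2, 0], [0, 0, 0], -1]]'

```text
t: 7.2
ee_pos: [0.5295, 0.0793, 0.1092]
tool_rot: [-3.142, 0.0, 0.0]
contact_force: [0.1, -2.4, -0.5]
opening: -0.003
grip_force: 1.0
```

Run:
```python
from h import *
print(state()["ee_pos"])
cv2.imwrite("pics/s2.png",cv2.cvtColor(camera("side"),cv2.COLOR_RGB2BGR))
```

```text
[0.52947157 0.07927583 0.10923351]
```

View pics/s2.png

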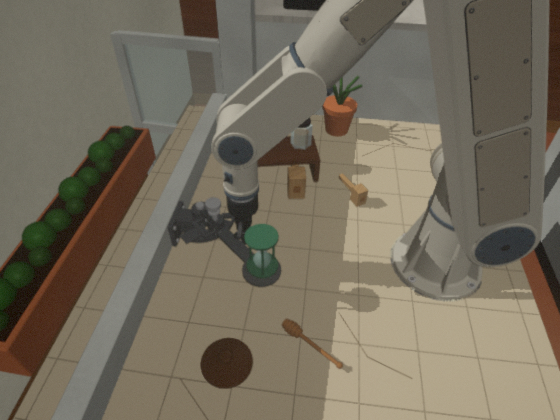

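The arm is about halfway round, at 43°. The timer is still upright on the tip, at (262,255).

Call:
carry_out --targets '[[[3, -5, 0], [0, 0, 0], -1], [[5.5, -7.5, 0], [0, 0, 0], -1], [[6, -8, 0], [0, 0, 0], -1], [[7, -8, 0], [0, 0, 0], -1], [[7.5, -7.5, 0], [0, 0, 0], -1], [[8, -7, 0], [0, 0, 0], -1], [[8, -6.5, 0], [0, 0, 0], -1], [[8.5, -6, 0], [0, 0, 0], -1], [[9, -5, 0], [0, 0, 0], -1], [[9, -5, 0], [0, 0, 0], -1], [[9, -4, 0], [0, 0, 0], -1], [[9, -3, 0], [0, 0, 0], -1], [[8, -2, 0], [0, 0, 0], -1], [[6, -2, 0], [0, 0, 0], -1], [[5, -1, 0], [0, 0, 0], -1], [[4, 0, 0], [0, 0, 0], -1], [[2, 0, 0], [0, 0, 0], -1]]'

```text
t: 9.38
ee_pos: [0.6441, 0.1568, 0.1094]
tool_rot: [-3.141, -0.0, -0.0]
contact_force: [-2.6, 2.3, 0.6]
opening: -0.002
grip_force: 1.2
```

Not at the stop yet, so I step on gently.

Call:
carry_out --targets '[[[2, 0, 0], [0, 0, 0], -1], [[2, 0, 0], [0, 0, 0], -1], [[0, 0, 0], [0, 0, 0], -1]]'

```text
t: 9.75
ee_pos: [0.6444, 0.1568, 0.1093]
tool_rot: [3.141, 0.007, -0.0]
contact_force: [-16.7, 2.9, 10.7]
opening: 0.002
grip_force: 8.2
```

Call:
carry_out --targets '[[[-4, 0, 0], [0, 0, 0], -1], [[-8, 0, 0], [0, 0, 0], -1], [[0, 0, -50], [0, 0, 0], -1], [[0, 0, -60], [0, 0, -10], -1], [[0, 0, -60], [0, 0, -10], -1], [[0, 0, 0], [0, 0, -10], -1], [[0, 0, 0], [0, 0, -10], -1], [[0, 0, 0], [0, 0, -10], -1], [[0, 0, 0], [0, 0, -10], 1], [[0, 0, 0], [0, 0, -10], 1], [[0, 0, 0], [0, 0, -10], 1], [[0, 0, 0], [0, 0, -10], 1], [[0, 0, 0], [0, 0, -10], 1], [[-44, -34.6, 0], [0, 0, 0], 1], [[-44, -34.6, 0], [0, 0, 0], 1], [[-44, -34.6, 0], [0, 0, 0], 1], [[-44, -34.6, 0], [0, 0, 0], 1], [[-44, -34.6, 0], [0, 0, 0], 1]]'

```text
t: 12.0
ee_pos: [0.5028, -0.0918, 0.2796]
tool_rot: [3.14, 0.001, 1.745]
contact_force: [0.3, -1.9, 0.1]
opening: 1.0
grip_force: 0.0
```

Run:
```python
from h import *
s=state();print(s["ee_pos"],s["tool_rot"])
Rm=R.from_euler("xyz",s["tool_rot"]);print("to above head, tool mm",Rm.inv().apply(np.array([.423,-.238,s["ee_pos"][2]])-s["ee_pos"])*1e3)
cv2.imwrite("pics/s3.png",cv2.cvtColor(camera("side"),cv2.COLOR_RGB2BGR))
cv2.imwrite("pics/t3.png",cv2.cvtColor(camera("top"),cv2.COLOR_RGB2BGR))
cv2.imwrite("pics/w3.png",cv2.cvtColor(camera("wrist"),cv2.COLOR_RGB2BGR))
a=[cv2.resize(cv2.imread(f"pics/{n}3.png"),(400,300)) for n in "tsw"];c=np.zeros((600,800,3),np.uint8);c[:300,:400]=a[0];c[:300,400:]=a[1];c[300:,:400]=a[2];cv2.imwrite("pics/c3.png",c)
```

```text
[ 0.50282465 -0.09178742  0.27964112] [3.14004508e+00 8.89224655e-04 1.74549465e+00]
to above head, tool mm [-1.30112622e+02 -1.04023060e+02 -4.52843625e-02]
```

View pics/c3.png

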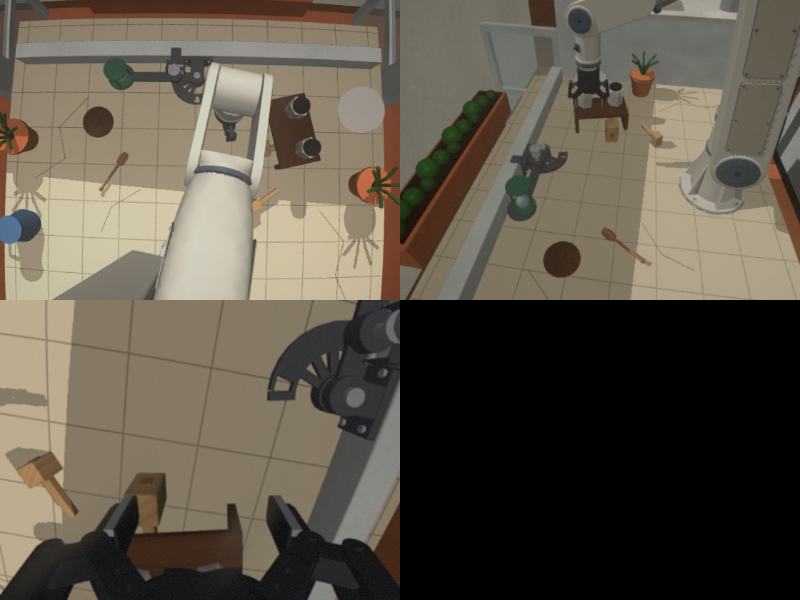

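The arm is folded against the rail with the timer upright on its tip (top view, 118,73). The jars, lid and dipper are untouched. Now I descend on the mallet's head.

Call:
carry_out --targets '[[[-43.4, -34.7, 0], [0, 0, 0], 1], [[-43.4, -34.7, 0], [0, 0, 0], 1], [[-43.3, -34.6, 0], [0, 0, 0], 1], [[0, 0, 0], [0, 0, 0], 1], [[0, 0, 60], [0, 0, 0], 1], [[0, 0, 60], [0, 0, 0], 1], [[0, 0, 45], [0, 0, 0], 1], [[0, 0, 35], [0, 0, 0], 1], [[0, 0, 24], [0, 0, 0], 1], [[0, 0, 0], [0, 0, 0], 1], [[0, 0, 0], [0, 0, 0], -1], [[0, 0, 0], [0, 0, 0], -1], [[0, 0, 0], [0, 0, 0], -1], [[0, 0, 0], [0, 0, 0], -1]]'

```text
t: 13.9
ee_pos: [0.425, -0.2367, 0.0567]
tool_rot: [3.139, 0.001, 1.745]
contact_force: [0.4, 3.3, 7.7]
opening: 0.651
grip_force: 63.6
```

Call:
carry_out --targets '[[[0, 0, -3], [0, 0, 0], -1], [[0, 0, -4], [0, 0, 0], -1], [[12, 0, 0], [0, 0, 0], -1], [[24, 0, 0], [0, 0, 0], -1], [[24, 0, 0], [0, 0, 0], -1], [[24, 0, 0], [0, 0, 0], -1], [[24, 0, 0], [0, 0, 0], -1], [[24, 0, 0], [0, 0, 0], -1], [[24, 0, 0], [0, 0, 0], -1], [[14, 0, 0], [0, 0, 0], -1], [[0, 0, 0], [0, 0, 0], -1], [[0, 0, 3], [0, 0, 0], -1], [[0, 0, 3], [0, 0, 0], -1], [[0, 0, 0], [0, 0, 0], -1]]'

```text
t: 15.65
ee_pos: [0.3946, -0.0694, 0.0567]
tool_rot: [3.141, -0.0, 1.744]
contact_force: [-2.7, 3.0, 11.2]
opening: 0.646
grip_force: 64.9
```

Call:
carry_out --targets '[[[0, 0, 0], [0, 0, 0], 0.9], [[0, 0, 0], [0, 0, 0], 1], [[0, 0, 0], [0, 0, 0], 1], [[0, 0, -40], [0, 0, 0], 1], [[0, 0, -50], [0, 0, 0], 1], [[-28, 0, 0], [0, 0, 0], 1], [[-28, 0, 0], [0, 0, 0], 1], [[0, 0, 0], [0, 0, 0], 1]]'

```text
t: 16.65
ee_pos: [0.4045, -0.1254, 0.1465]
tool_rot: [3.141, 0.001, 1.743]
contact_force: [-1.5, 0.3, -0.3]
opening: 0.999
grip_force: 0.0
```

Run:
```python
from h import *
print(state()["ee_pos"])
cv2.imwrite("pics/w4.png",cv2.cvtColor(camera("wrist"),cv2.COLOR_RGB2BGR));cv2.imwrite("pics/s4.png",cv2.cvtColor(camera("side"),cv2.COLOR_RGB2BGR))
a=[cv2.resize(cv2.imread(f"pics/{n}4.png"),(400,300)) for n in "ws"];cv2.imwrite("pics/c4.png",np.hstack(a))
```

```text
[ 0.40454774 -0.1253978   0.14646137]
```

View pics/c4.png

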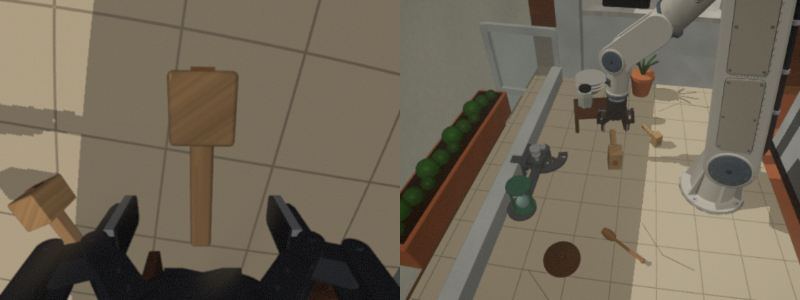

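The mallet stands free, with its handle in line between the fingers. Its head is at (203,108) and its handle tip at (201,245) in the half-size wrist view. I check the grasp offset by casting rays through these points.

Run:
```python
from h import *
s=state();m=camera_model("wrist");Rm=R.from_euler("xyz",s["tool_rot"])
for n,p,z in [("head",(284,151),.09),("hL",(267,300),.059),("hR",(298,300),.059),("tip",(281,343),.059)]:
    P=onz(m,p,z);print(n,P,Rm.inv().apply(P-s["ee_pos"])*1e3)
```

```text
head [ 0.39433432 -0.06670508  0.09      ] [58.05058238  0.74868754 56.06515492]
hL [ 0.40202711 -0.18717962  0.059     ] [-61.96099772 -12.43808882  87.0106398 ]
hR [ 0.42590629 -0.18296547  0.059     ] [-61.92965072  11.81006107  86.99502571]
tip [ 0.41996575 -0.22674926  0.059     ] [-104.03209424   -1.59496141   86.98155587]
```

Call:
carry_out --targets '[[[0, 0, 40], [0, 0, 0], 1], [[0, 0, 35], [0, 0, 0], 1], [[0, 0, 24], [0, 0, 0], 1], [[0, 0, 0], [0, 0, 0], 0], [[0, 0, 0], [0, 0, 0], -1], [[0, 0, 0], [0, 0, 0], -1], [[0, 0, 0], [0, 0, 0], -1], [[0, 0, 0], [0, 0, 0], -1], [[0, 0, 0], [0, 0, 0], -1], [[0, 0, -10], [0, 0, 0], -1], [[0, 0, -20], [0, 0, 0], -1], [[0, 0, -40], [0, 0, 0], -1], [[0, 0, -60], [0, 0, 0], -1], [[0, 0, -60], [0, 0, 0], -1], [[0, 0, -40], [0, 0, 0], -1], [[0, 0, 0], [0, 0, 0], -1]]'

```text
t: 18.75
ee_pos: [0.4054, -0.1246, 0.2808]
tool_rot: [3.135, 0.003, 1.745]
contact_force: [0.1, -0.6, -3.7]
opening: 0.271
grip_force: 59.6
```

Run:
```python
from h import *
s=state();print(s["ee_pos"],s["tool_rot"])
for n in("top","side"):cv2.imwrite(f"pics/{n}5.png",cv2.cvtColor(camera(n),cv2.COLOR_RGB2BGR))
m=camera_model("top");ms=camera_model("side")
for P in([.673,.068,.195],[.673,.068,.175]):print(proj(m,P),proj(ms,P))
t=cv2.resize(cv2.imread("pics/top5.png")[70:170,150:310],None,fx=2.5,fy=2.5,interpolation=2)
u=cv2.resize(cv2.imread("pics/side5.png")[130:310,130:370],None,fx=1.66,fy=1.66,interpolation=2)
c=np.zeros((300,800,3),np.uint8);c[:250,:400]=t;c[:u.shape[0],400:400+u.shape[1]]=u[:300,:400];cv2.imwrite("pics/c5.png",c)
```

```text
[ 0.40540457 -0.12461997  0.2807954 ] [3.1354978  0.00321638 1.74524288]
[243.2734722  96.7510678] [187.96508311 204.8793617 ]
[243.93864616  99.2999801 ] [189.10919094 210.52680881]
```

View pics/c5.png

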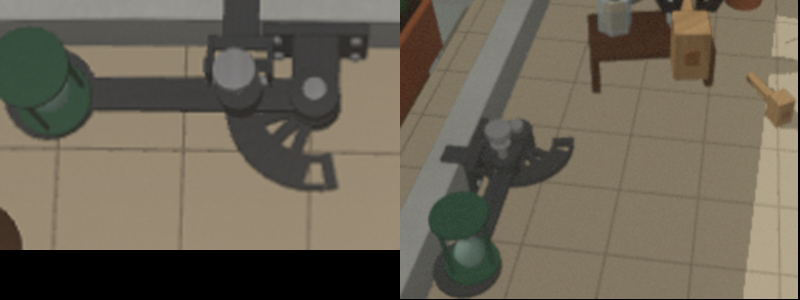

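The bolt top is at (243.7,97.3), within 1 px of the prediction and up. The mallet hangs level. I bring the head over the bolt.

Call:
carry_out --targets '[[[6, 21, -5], [0, 0, 0], -1], [[11, 39, -10], [0, 0, 0], -1], [[13, 44, -10], [0, 0, 0], -1], [[13, 44, -5], [0, 0, 0], -1], [[13, 44, 0], [0, 0, 0], -1], [[12, 44, 0], [0, 0, 0], -1], [[11, 39, 0], [0, 0, 0], -1], [[6, 21, 0], [0, 0, 0], -1], [[0, 0, 0], [0, 0, 0], -1], [[0, 0, 0], [0, 0, 0], -1]]'

```text
t: 20.1
ee_pos: [0.6802, 0.0112, 0.3057]
tool_rot: [-3.139, -0.0, 1.746]
contact_force: [-0.1, -0.4, -2.7]
opening: 0.27
grip_force: 59.8
```

Run:
```python
from h import *
s=state();print(s["ee_pos"],s["tool_rot"],s["contact_force"])
for n in("top","side"):cv2.imwrite(f"pics/{n}6.png",cv2.cvtColor(camera(n),cv2.COLOR_RGB2BGR))
Rm=R.from_euler("xyz",s["tool_rot"]);P=s["ee_pos"]+Rm.apply([.058,0,-.0425]);print("head top",P,proj(camera_model("top"),P),"side",proj(camera_model("side"),P))
t=cv2.resize(cv2.imread("pics/top6.png")[60:180,160:320],None,fx=2.5,fy=2.5,interpolation=2)
u=cv2.resize(cv2.imread("pics/side6.png")[110:290,100:340],None,fx=1.66,fy=1.66,interpolation=2)
c=np.zeros((300,800,3),np.uint8);c[:300,:400]=t;c[:u.shape[0],400:400+u.shape[1]]=u[:300,:400];cv2.imwrite("pics/c6.png",c)
```

```text
[0.68017935 0.01118362 0.30566181] [-3.13883935e+00 -3.20146262e-04  1.74553702e+00] [-0.06081859 -0.40720743 -2.73223683]
head top [0.67021349 0.06830732 0.34818021] [237.08245692  75.08050808] side [179.27090278 156.15136099]
```

View pics/c6.png

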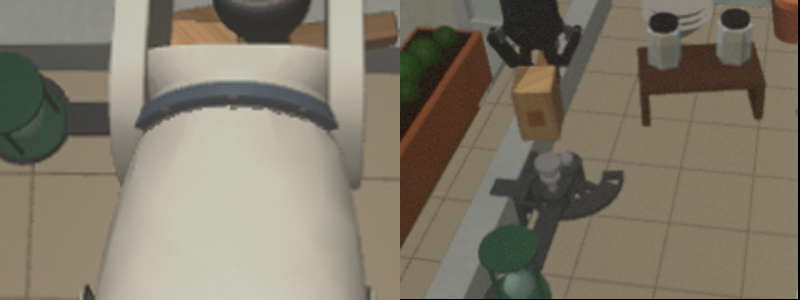

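The mallet's head is level and right above the bolt. I strike.

Call:
carry_out --targets '[[[1, 0, 26], [0, 0, 0], -1], [[0, 0, 32], [0, 0, 0], -1], [[0, 0, 32], [0, 0, 0], -1], [[0, 0, 0], [0, 0, 0], -1]]'

```text
t: 20.7
ee_pos: [0.6808, 0.0104, 0.2177]
tool_rot: [3.14, 0.002, 1.744]
contact_force: [-0.1, -4.5, 5.8]
opening: 0.27
grip_force: 64.9
```

Call:
carry_out --targets '[[[0, 0, -20], [0, 0, 0], -1], [[0, 0, -35], [0, 0, 0], -1], [[0, 0, -35], [0, 0, 0], -1], [[0, 0, 0], [0, 0, 0], -1]]'

```text
t: 21.2
ee_pos: [0.6821, 0.0119, 0.3121]
tool_rot: [3.135, 0.001, 1.745]
contact_force: [0.6, -0.1, -2.3]
opening: 0.274
grip_force: 63.9
```

Run:
```python
from h import *
s=state();print(s["ee_pos"],s["contact_force"])
cv2.imwrite("pics/side7.png",cv2.cvtColor(camera("side"),cv2.COLOR_RGB2BGR))
u=[cv2.resize(cv2.imread(f"pics/side{i}.png")[120:250,130:260],None,fx=3,fy=3,interpolation=2) for i in(6,7)]
cv2.imwrite("pics/c7.png",np.hstack(u))
```

```text
[0.68206521 0.0119281  0.31206465] [ 0.60735992 -0.12644922 -2.34566225]
```

View pics/c7.png

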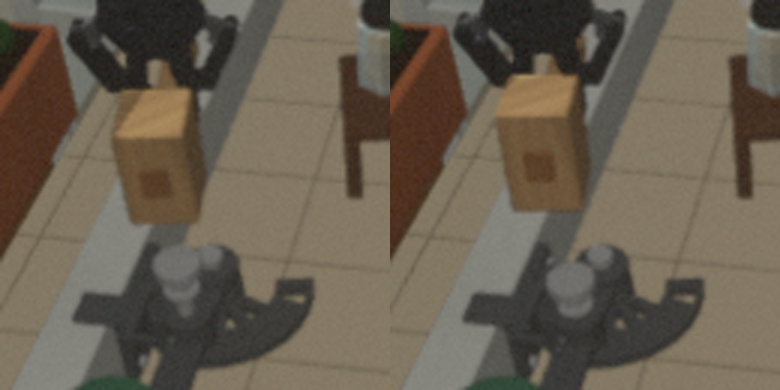

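The bolt head has dropped about 5.5 px (20 mm) and stays down, so it is latched. I carry the mallet back and stand it on the free sill.

Call:
carry_out --targets '[[[-6, -21, 0], [0, 0, 0], -1], [[-11, -39, 0], [0, 0, 0], -1], [[-13, -44, 0], [0, 0, 0], -1], [[-13, -44, 0], [0, 0, 0], -1], [[-13, -44, 0], [0, 0, 0], -1], [[-12, -44, 10], [0, 0, 0], -1], [[-11, -39, 20], [0, 0, 0], -1], [[-6, -21, 30], [0, 0, 0], -1], [[0, 0, 50], [0, 0, 0], -1], [[0, 0, 50], [0, 0, 0], -1], [[0, 0, 45], [0, 0, 0], -1], [[0, 0, 28], [0, 0, 0], -1], [[0, 0, 15], [0, 0, 0], -1], [[0, 0, 8], [0, 0, 0], -1], [[0, 0, 4], [0, 0, 0], -1], [[0, 0, 0], [0, 0, 0], -1]]'

```text
t: 23.25
ee_pos: [0.4039, -0.1232, 0.0474]
tool_rot: [3.141, 0.0, 1.745]
contact_force: [-0.0, -0.1, -2.8]
opening: 0.272
grip_force: 63.5
```

Call:
carry_out --targets '[[[0, 0, 2], [0, 0, 0], -1], [[0, 0, 1], [0, 0, 0], -1], [[0, 0, 0], [0, 0, 0], -1]]'

```text
t: 23.62
ee_pos: [0.404, -0.1232, 0.0444]
tool_rot: [3.141, 0.0, 1.745]
contact_force: [0.4, 0.0, -3.8]
opening: 0.267
grip_force: 63.5
```

Call:
carry_out --targets '[[[0, 0, 2], [0, 0, 0], -1], [[0, 0, 0], [0, 0, 0], -1], [[0, 0, 0], [0, 0, 0], -1]]'

```text
t: 24.0
ee_pos: [0.4044, -0.1237, 0.0435]
tool_rot: [3.141, 0.001, 1.746]
contact_force: [-6.0, -4.0, 20.8]
opening: 0.267
grip_force: 67.5
```

Firm contact with the sill. I release and withdraw.

Call:
carry_out --targets '[[[0, 0, -1], [0, 0, 0], -1], [[0, 0, 0], [0, 0, 0], -0.2], [[0, 0, 0], [0, 0, 0], 0.3], [[0, 0, 0], [0, 0, 0], 1], [[0, 0, 0], [0, 0, 0], 1], [[0, 0, -30], [0, 0, 0], 1], [[0, 0, -60], [0, 0, 0], 1], [[0, 0, -60], [0, 0, 0], 1], [[0, 0, -60], [0, 0, 0], 1], [[-40, -30, -20], [0, 0, 0], 1], [[0, 0, 0], [0, 0, 0], 1]]'

```text
t: 25.38
ee_pos: [0.3812, -0.1698, 0.2752]
tool_rot: [3.139, 0.003, 1.743]
contact_force: [-0.1, -0.3, 0.2]
opening: 0.999
grip_force: 0.0
```

Run:
```python
from h import *
cv2.imwrite("pics/side8.png",cv2.cvtColor(camera("side"),cv2.COLOR_RGB2BGR));print(state()["ee_pos"],state()["contact_force"])
```

```text
[ 0.38111012 -0.16857101  0.27391678] [ 0.21165192 -0.72795734 -0.75567673]
```

View pics/side8.png

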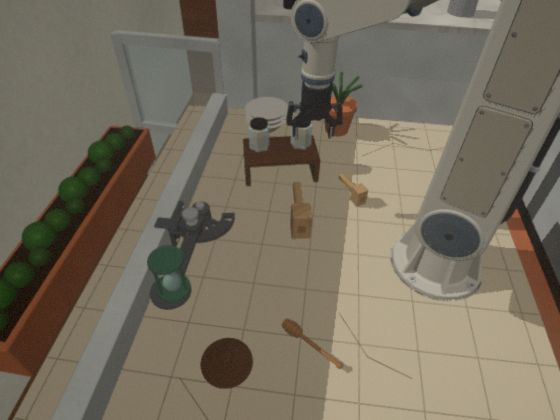

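The mallet stands on the sill at (301,220). The timer is upright on the folded arm at (168,275), the bolt is down at (190,217), and everything else is in place. I hand the job in.

```bash
python3 -c "
from plant import *
print(sign_off())"
```

```text
the job is handed in; nothing more can be done
None
```

Job handed in at about 25 s on the robot's clock: the arm is folded to its far stop with the timer upright on its tip, the bolt was knocked down by one mallet blow and stays down, the mallet is standing on the sill, and nothing else looks disturbed in the last side view.

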